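Fish the fallen burner cap out from under the dish drainer's wires

TASK

The hob's dark round burner cap has slid under the wire rack of the white dish drainer, right against the lane's end. Take the bent rod from its stand, reach in under the wires, press its rubber tip on the cap and drag it fully out onto the open front of the drip tray, pressing no harder than the weight of about a kilogram; then hang the rod back in its stand. Leave everything else where it is and keep the gripper off the drainer and the cap.

Things in the scene. Friction and masses are not known exactly. Their poses are not given: they have to be found in the camera images.
- drainer: White dish drainer, fixed, 286 x 266 mm. Origin on the worktop below the middle of its rack's front wire; x points into the gap, away from the robot, z up. Rack: six 5 mm wires along y at x = 0, 30 .. 150 mm, undersides 57 mm above the worktop. Two blocks of plate prongs, x = 25 to 155, |y| = 75 to 111 mm, rise to 105 mm. The rod may bear on it with less than 12 N.
- apron (a point): Middle of the tray's flat front apron, 7 mm above the worktop, 60 mm in front of the front wire (frame as the drainer's). Lip round the apron: inner face 107 mm in front of the wire, top 18 mm above the worktop. From apron to cap runs a lane 64 mm wide between low ribs; its slippery floor climbs unevenly over a low sill near the front wire, then falls to the lower back.
- burner_cap: Hob burner cap, dark steel disc, 50 mm across, 10 mm thick, flat top, about 0.2 kg (varies), lying on the lane's floor about 95 mm behind the front wire, close against a wall: no room to hook behind it. Origin at the centre of its underside, z up. It slides only if pressed firmly enough by the rubber tip, about 4 to 8 N; the rod may press on it with less than 12 N.
- rod: Bent rod, 0.19 kg. Origin: centre of the underside of its round steel collar (44 mm wide, 6 mm thick); z up along the handle, x the way its foot points. Red handle 22 x 22 mm from z = 6 to 62 mm, black 18 mm cap to z = 66 mm; grip from above. An 8 mm shank goes down to z = -157 mm, where an 8 mm foot runs 120 mm forward along x and ends in a rubber ball at z = -175 mm.
- hook_tip (a point): Lowest point of the black rubber ball (14 mm across, grippy) at the foot's end, unloaded at (120, 0, -175) mm in the rod's frame, axes as the foot's; the top of the foot is 22 mm above it. The foot gives a little at the knee: the tip bends up about a quarter of a millimetre per newton, before what the grip adds.
- rod_stand: Dark steel stand, fixed. Origin on the worktop below the rod's place; x away from the robot. Base 130 x 110 x 8 mm. Two posts (x = 30, y = +-42 mm) carry a plate, 8 mm thick, top 200 mm above the worktop, with a 16 mm wide slot along x, closed at x = 13 mm, open to -x with flared ends reaching x = -54 mm.
- seat (a point): Top of the stand's plate at the rod's place (frame as the stand's). The rod hangs with its origin here: collar on the plate, shank in the slot, foot between the posts along x. To take it, lift it 10 mm or more and draw it out along -x; only after 130 mm is the foot's tip clear of the stand, to be moved sideways. Hang it back the same way.
- mug_tea: Green and white mug, 78 x 109 x 101 mm, bystander. Origin at the centre of its underside.
- spice_jar_a: Small glass spice jar with green lid, 46 x 46 x 106 mm, bystander. Origin at the centre of its underside.
- kitchen_timer: Round red and white kitchen timer, 62 x 62 x 43 mm, bystander. Origin at the centre of its underside.
Not all that is in view belongs to the job. There is more than one size of the rod; the job needs the larger.

How it is judged:
By the outcome, as a careful person would: the job done as asked, in the order asked, and still so for the second after the job is handed in, with the robot touching nothing.
It also fails if it takes over 72 s, if anything falls off the work surface, if the arm or the gripper's body presses on something with over 40 N, if the wrist force passes 120 N, or if a joint passes its speed limit or range.

ROBOT

A 6-joint arm with a two-finger parallel gripper is mounted at the origin on a cart in front of the work surface, level with it; the furniture and walls round the work are solid. World frame = base frame: x ahead of the robot, y to its left, z up, the work surface at z = 0. Lengths are in m, angles in rad, forces in N, time in s.
With the tool pointing down it reaches from about 0.325 to 0.75 m from the base axis. Payload 7.6 kg.
Tool frame: the origin (TCP) lies at the very end of the fingers, on their centre line; the grasp point (between the pads) lies 19 mm behind it; z points along the fingers, y is the line along which they close (so a half turn about z gives the same grasp; the last joint's range is limited). The gripper opens to 85 mm and grips with 20 to 120 N. Pads are 22 mm wide; open, the fingers measure 114 mm over their backs; the gripper's body (76 mm by 85 mm) begins 54 mm behind the grasp point. The pads swing forward as they close: fully open they stand 13 mm farther back than shut.
Start: joints at [-1.264, 0.052, 1.401, -0, 1.689, -0.07], TCP at [0.193, -0.488, 0.231] pointing down, gripper open.
Joint ranges: [-2.9, 2.9], [-0.91, 2.17], [0.12, 2.37], [-1.06, 4.2], [0.26, 2.73], [-2.93, 2.93]. Speed limits (rad/s): [2.57, 2.57, 3.01, 3.14, 3.14, 3.14].

INTERFACE

Orientations are given as a rotation vector (axis times angle).
In Python, from bench import robot, kin, viewer gives the robot as it stands. Calls block until the motion is done:
- robot.move_ptp(position, orientation): joint-space move of the TCP to a pose.
- robot.movel(position, feed=0.15, ori=None, until_force=None): straight line of the TCP; ori=None keeps the orientation; feed is the mean speed in m/s. With until_force (N) it stops when the force on the tool has changed by that much, and returns True; else False.
- robot.movej(angles): joint-space move.
- robot.open_gripper() and robot.grab(): open the fingers fully, or close them until they stop; the grip force is fixed at half the most.
- robot.wait(seconds).
- kin.inverse_kinematics(position, orientation): joint angles nearest the present ones, or None.
- robot.observe(): the state.
- viewer.grab_frame(name): name is "side" or "top" or "wrist"; returns the picture (400x640x3 uint8, blue, green, red); there is no depth.
- viewer.camera_model(name): a dict with "vertical_fov" (degrees; the focal length in pixels is half the picture's height over the tangent of half this angle, whatever the lens; pixels are square), "cx", "cy" (the principal point, pixels), "rvec" (rotation vector, rad) and "tvec" (3), from world to camera coordinates, as OpenCV has them; the wrist camera has in their place "mount" (4x4, takes a point from camera to tool coordinates, whose origin is the TCP and whose axes are the flange's). Camera axes: x right, y down, z forward; pixel columns grow to the right and rows downward; lengths in m; the calibration is good to about 2 mm. The wrist camera is an equidistant fisheye: a pixel r from the principal point sees the ray r / f radians off the axis. A picture is of the moment at which its call begins: read the wrist's pose just before it. camera_model takes no time and is no camera call.
A pose or a line that the arm cannot do raises robot.PlanningError and nothing moves.
- robot.close_job(): hands the job in; it is judged then, once.
The state is a dict: "t": time; "joint_pos": joint angles; "qd": joint speeds; "joint_efforts": joint torques, N m; "ee_pos": TCP position; "ee_rot": TCP orientation; "force": force on the tool from outside, world axes, zero at the start; "wrist_torque": the same for the moment, N m; "finger_gap": finger opening in m; "grasp_force": force on a finger pad.
Only numpy, scipy, OpenCV 4.12 (cv2) and the standard library are available. Lean on these libraries where they do the work, as an engineer would, in place of code of your own. Each camera call takes 0.05 s, during which the arm holds its last target. There are 200 camera calls.

## Working session

There is one attempt and no reset: what is moved stays moved. The work goes in short steps, each a Python script; the robot and the scene stay as the last script left them, time stands still between calls to the robot, and variables do not carry over. Pictures are saved under pics/ and viewed, at most 13 in all, crops included, and the job is handed in when it is done.

```bash
mkdir -p pics; ls; cat > h.py <<'E'
import numpy as np, cv2
from bench import robot, kin, viewer
R=lambda v: cv2.Rodrigues(np.array(v,float))[0]
def cam(n,obs=None):
    m=viewer.camera_model(n); f=200/np.tan(np.radians(m["vertical_fov"])/2)
    if n=="wrist":
        T=np.eye(4);T[:3,:3]=R(obs["ee_rot"]);T[:3,3]=obs["ee_pos"]
        T=T@np.array(m["mount"]); return f,m["cx"],m["cy"],T[:3,:3],T[:3,3]
    A=R(m["rvec"]); return f,m["cx"],m["cy"],A.T,-A.T@np.array(m["tvec"]).ravel()
def ray(n,px,obs=None):
    f,cx,cy,A,o=cam(n,obs); u,v=px[0]-cx,px[1]-cy
    if n=="wrist":
        r=np.hypot(u,v)+1e-9; d=np.array([u/r*np.sin(r/f),v/r*np.sin(r/f),np.cos(r/f)])
    else: d=np.array([u/f,v/f,1.])
    return o,A@d
def onz(n,px,z,obs=None):
    o,d=ray(n,px,obs); return o+d*(z-o[2])/d[2]
def proj(n,p,obs=None):
    f,cx,cy,A,o=cam(n,obs); c=A.T@(np.array(p)-o)
    if n=="wrist":
        t=np.arctan2(np.hypot(c[0],c[1]),c[2]); s=f*t/np.hypot(c[0],c[1]); return np.array([cx+s*c[0],cy+s*c[1]])
    return np.array([cx+f*c[0]/c[2],cy+f*c[1]/c[2]])
def snap(n,name):
    o=robot.observe(); im=viewer.grab_frame(n); cv2.imwrite(f"pics/{name}.png",im); return im,o
E
python3 - <<'E'
from h import *
for n in("top","side"):
    snap(n,n+"0"); c=cam(n); print(n,c[0],c[1:3],c[4].round(3),c[3][:,2].round(3))
o=robot.observe();print(o["t"],o["ee_rot"],o["force"]); print(viewer.camera_model("wrist"))
E
```

```text
pics
top 389.9759221117764 (316.7516397564882, 206.55620919287782) [ 0.367 -0.032  1.394] [ 0.147 -0.013 -0.989]
side 400.6986667638796 (323.1780640203473, 200.7912070143066) [ 0.247 -1.121  0.975] [ 0.223  0.768 -0.6  ]
0.1 [-3.08467924e+00 -5.88028806e-01  3.63680081e-04] [1.21119594 1.2503349  0.7649495 ]
{'vertical_fov': 65.70646984690485, 'cx': 321.25671470320447, 'cy': 203.44337414238703, 'mount': array([[-4.63318343e-04, -9.50073391e-01, -3.12026181e-01,
         7.94601423e-02],
       [ 9.99999836e-01, -3.35547773e-04, -4.63176701e-04,
         3.36792291e-04],
       [ 3.35352169e-04, -3.12026344e-01,  9.50073391e-01,
        -1.43021407e-01],
       [ 0.00000000e+00,  0.00000000e+00,  0.00000000e+00,
         1.00000000e+00]])}
```

View pics/top0.png

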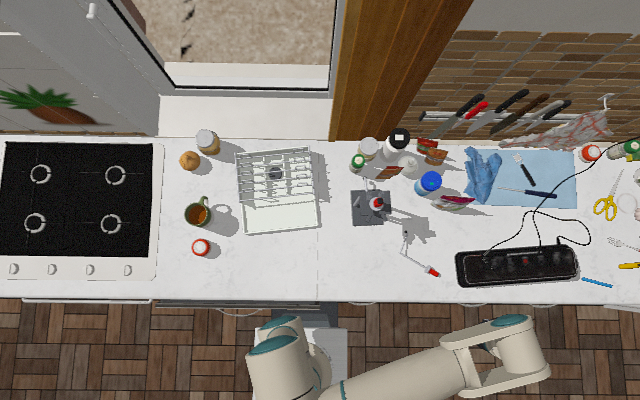

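View pics/side0.png

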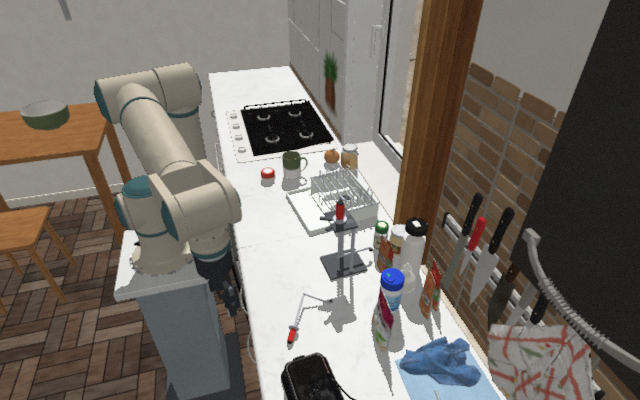

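The top view shows the drainer around (277,190), with the cap at (275,173). The stand base is at (371,207), and the upright rod's handle is at (377,203). A spare rod lies at (418,255). Next I'll take rough positions, then get close wrist views.

```bash
python3 - <<'E'
from h import *
for nm,p,z in(("cap",(275,173),.02),("stand",(371,207),.008),("rodtop",(377,203),.266),("apronR",(318,229),.01),("apronL",(244,234),.01),("backR",(312,150),.06),("backL",(236,155),.06),("lying top",(434,272),.01),("lying knee",(405,255),.01)):
    print(nm,onz("top",p,z).round(3))
def down(yaw): # tool z down, tool x at yaw
    c,s=np.cos(yaw),np.sin(yaw)
    return cv2.Rodrigues(np.array([[c,s,0],[s,-c,0],[0,0,-1.]]))[0].ravel()
for yaw in(0,np.pi/2,-np.pi/2,np.pi):
    for p in([.42,.08,.33],[.38,-.2,.42],[.4,-.2,.23]):
        q=kin.inverse_kinematics(p,down(yaw)); print(yaw,p,None if q is None else np.round(q,2))
print(R(robot.observe()["ee_rot"]).round(2))
E
cat >> h.py <<'E'
def down(yaw):
    c,s=np.cos(yaw),np.sin(yaw)
    return cv2.Rodrigues(np.array([[c,s,0],[s,-c,0],[0,0,-1.]]))[0].ravel()
E
```

```text
cap [0.691 0.102 0.02 ]
stand [ 0.574 -0.245  0.008]
rodtop [ 0.547 -0.223  0.266]
apronR [ 0.491 -0.055  0.01 ]
apronL [0.47  0.206 0.01 ]
backR [ 0.766 -0.03   0.06 ]
backL [0.744 0.237 0.06 ]
lying top [ 0.345 -0.465  0.01 ]
lying knee [ 0.404 -0.364  0.01 ]
0 [0.42, 0.08, 0.33] [ 0.1  -0.22  1.46 -0.    1.9   1.67]
0 [0.38, -0.2, 0.42] [-0.57 -0.17  1.23 -0.    2.07  1.  ]
0 [0.4, -0.2, 0.23] [-0.55 -0.17  1.62 -0.    1.7   1.02]
1.5707963267948966 [0.42, 0.08, 0.33] [ 0.1  -0.22  1.46 -0.    1.9   0.1 ]
1.5707963267948966 [0.38, -0.2, 0.42] [-0.57 -0.17  1.23 -0.    2.07 -0.57]
1.5707963267948966 [0.4, -0.2, 0.23] [-0.55 -0.17  1.62 -0.    1.7  -0.55]
-1.5707963267948966 [0.42, 0.08, 0.33] None
-1.5707963267948966 [0.38, -0.2, 0.42] [-0.57 -0.17  1.23 -0.    2.07  2.57]
-1.5707963267948966 [0.4, -0.2, 0.23] [-0.55 -0.17  1.62 -0.    1.7   2.6 ]
3.141592653589793 [0.42, 0.08, 0.33] [ 0.1  -0.22  1.46 -0.    1.9  -1.47]
3.141592653589793 [0.38, -0.2, 0.42] [-0.57 -0.17  1.23  0.    2.07 -2.14]
3.141592653589793 [0.4, -0.2, 0.23] [-0.55 -0.17  1.62  0.    1.7  -2.12]
[[ 0.93  0.37 -0.  ]
 [ 0.37 -0.93  0.  ]
 [ 0.   -0.   -1.  ]]
```

```bash
python3 - <<'E'
from h import *
robot.move_ptp([.5,-.25,.45],down(np.pi/2)); im,o=snap("wrist","w_stand"); print(o["t"],o["ee_pos"],o["ee_rot"])
robot.move_ptp([.6,.11,.36],down(np.pi/2)); im2,o2=snap("wrist","w_dr"); print(o2["t"],o2["ee_pos"],o2["ee_rot"])
import pickle; pickle.dump((o,o2),open("obs.pkl","wb"))
E
```

```text
1.7333 [ 0.49959926 -0.25084557  0.44919402] [-2.22264324e+00 -2.21841251e+00  8.49065305e-04]
3.2167 [0.60017835 0.10878895 0.3605186 ] [2.22269549e+00 2.21915833e+00 6.30708042e-04]
```

View pics/w_stand.png

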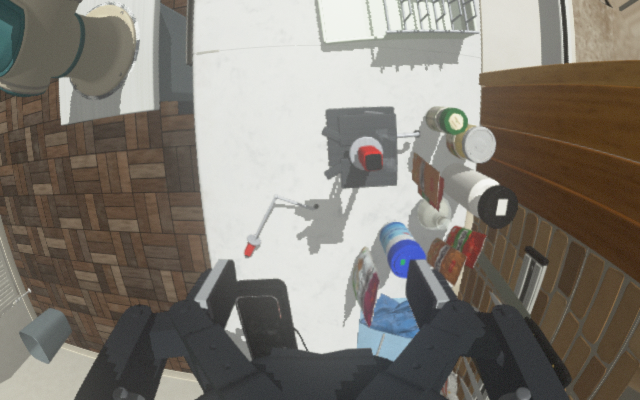

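View pics/w_dr.png

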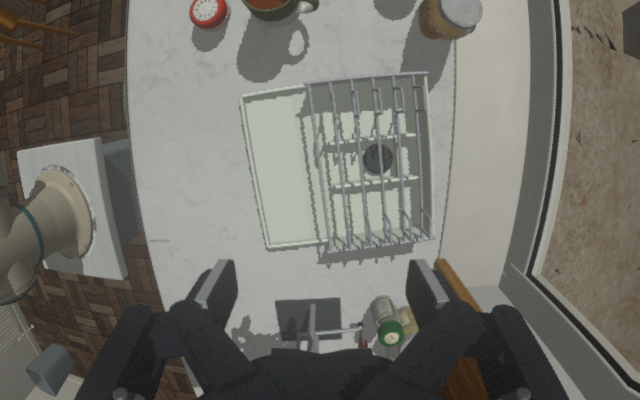

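The stand picture shows the base square at about (326–397, 107–190), with the handle's black cap at (373,161). In the drainer picture, the front wire runs from about (308,83) to (330,250), and the cap is at (377,160). I'll zoom in on both.

```bash
python3 - <<'E'
import cv2,numpy as np
a=cv2.imread("pics/w_stand.png")[95:200,310:430]; b=cv2.imread("pics/w_dr.png")[60:270,230:440]
cv2.imwrite("pics/c1.png",np.hstack([cv2.resize(np.vstack([a,np.zeros((15,120,3),np.uint8)]),None,fx=2.9,fy=2.9,interpolation=2)[:348],np.zeros((348,2,3),np.uint8)]))
cv2.imwrite("pics/c1.png",cv2.resize(a,None,fx=5,fy=5,interpolation=2))
cv2.imwrite("pics/c2.png",cv2.resize(b,None,fx=2.8,fy=2.8,interpolation=2))
E
```

```text
(no output)
```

View pics/c1.png

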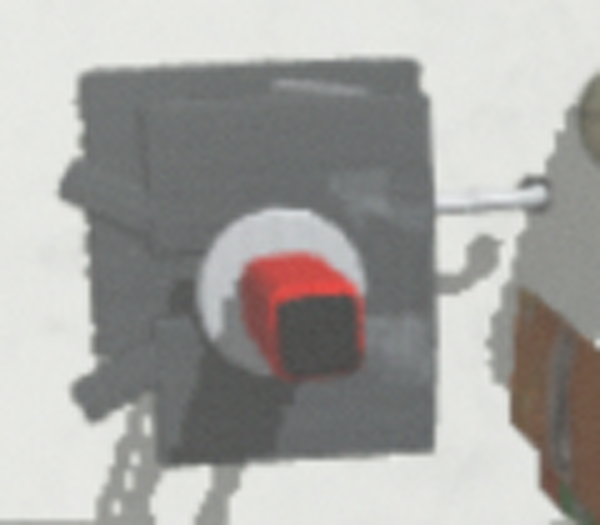

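View pics/c2.png

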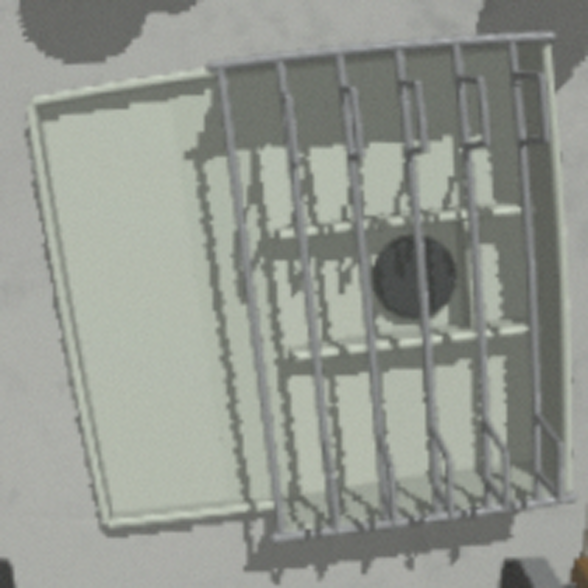

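The stand crop shows the black cap centre at (317,335), the collar at (282,293), the foot ball at (537,192) and the plate corners. The drainer crop shows the front wire from (222,70) to (282,535), the lip corners at (35,103) and (105,522), and the cap at (414,277).

```bash
python3 - <<'E'
from h import *
import pickle; o,o2=pickle.load(open("obs.pkl","rb"))
S=lambda p,z:onz("wrist",(310+p[0]/5,95+p[1]/5),z,o)
D=lambda p,z:onz("wrist",(230+p[0]/2.8,60+p[1]/2.8),z,o2)
for n,p,z in(("blackcap",(317,335),.266),("collar",(282,293),.206),("ball",(537,192),.032),("plFR",(430,95),.2),("plBR",(436,452),.2),("plFL",(140,105),.2),("plBL",(163,465),.2),("baseFL",(80,72),.008),("baseFR",(418,60),.008)): print(n,S(p,z).round(4))
for n,p,z in(("w0L",(222,70),.0595),("w0R",(282,535),.0595),("w1L",(282,65),.0595),("w5R",(540,495),.0595),("w5L",(513,42),.0595),("lipL",(35,103),.018),("lipR",(105,522),.018),("cap",(414,277),.02),("ribLf",(275,235),.02),("ribLb",(520,208),.02),("ribRf",(290,355),.02),("ribRb",(528,327),.02)): print(n,D(p,z).round(4))
E
```

```text
blackcap [ 0.5551 -0.2313  0.266 ]
collar [ 0.5559 -0.2316  0.206 ]
ball [ 0.6771 -0.2183  0.032 ]
plFR [ 0.594  -0.1802  0.2   ]
plBR [ 0.6001 -0.2747  0.2   ]
plFL [ 0.5198 -0.1847  0.2   ]
plBL [ 0.5267 -0.2785  0.2   ]
baseFL [ 0.5074 -0.1789  0.008 ]
baseFR [ 0.6352 -0.1713  0.008 ]
w0L [0.5833 0.2175 0.0595]
w0R [ 0.6147 -0.0378  0.0595]
w1L [0.6133 0.22   0.0595]
w5R [ 0.7655 -0.0151  0.0595]
w5L [0.7326 0.237  0.0595]
lipL [0.4765 0.2054 0.018 ]
lipR [ 0.505  -0.0504  0.018 ]
cap [0.6903 0.1042 0.02  ]
ribLf [0.6108 0.1276 0.02  ]
ribLb [0.7514 0.146  0.02  ]
ribRf [0.6197 0.0579 0.02  ]
ribRb [0.7609 0.0757 0.02  ]
```

```bash
cat >> h.py <<'E'
SY=np.radians(3.7); RY=np.radians(4.5); P0=np.array([.5555,-.2315,.200]); SX=np.array([np.cos(SY),np.sin(SY),0])
DY=np.radians(7.1); D0=np.array([.599,.0898,0]); DX=np.array([np.cos(DY),np.sin(DY),0]); DYv=np.array([-np.sin(DY),np.cos(DY),0])
G=np.array([0,0,.013]) # TCP above rod origin
def st(m=""):
    o=robot.observe(); print(m,round(o["t"],2),"F",np.round(o["force"],2),"M",np.round(o["wrist_torque"],2),"p",np.round(o["ee_pos"],4),"gap",round(o["finger_gap"],4)); return o
E
python3 - <<'E'
from h import *
g=down(np.pi/2+RY)
robot.move_ptp(P0+[0,0,.10],g); st()
robot.movel(P0+G,.12,g); st("down")
robot.grab(); st("grab")
robot.movel(P0+G+[0,0,.02],.06); st("lift")
robot.movel(P0+G+[0,0,.02]-.145*SX,.15); st("out")
q=D0-.172*DX+[0,0,.24]; robot.movel(q+G,.2,down(np.pi/2+DY)); robot.wait(.3); st("pre")
im,o=snap("wrist","w_pre"); import pickle; pickle.dump(o,open("obs3.pkl","wb"))
e=D0-.052*DX+[0,0,.072]; print(proj("wrist",e,o)); snap("side","s_pre"); print(proj("side",e))
im2=cv2.imread("pics/s_pre.png")[130:280,210:410]
cv2.imwrite("pics/c3.png",np.vstack([cv2.resize(im[60:260,200:520],(800,500)) [:300],cv2.resize(im2,(400,300)).repeat(2,1)[:, :800]]))
E
```

```text
4.58 F [0.45 0.3  0.6 ] M [ 0.   -0.01  0.03] p [ 0.5559 -0.2307  0.3004] gap 0.0853
down 5.46 F [-0.1   1.62  0.87] M [-0.01 -0.01 -0.01] p [ 0.5559 -0.2315  0.2142] gap 0.0852
grab 6.06 F [-0.62  0.91  2.12] M [ 0.   -0.01 -0.02] p [ 0.5556 -0.2316  0.2133] gap 0.0216
lift 6.54 F [-0.38  0.85 -2.1 ] M [-0.02 -0.01  0.01] p [ 0.5556 -0.2316  0.2333] gap 0.0213
out 7.66 F [-0.68 -0.16 -2.04] M [-0.05 -0.04 -0.01] p [ 0.4112 -0.2408  0.2329] gap 0.0213
pre 9.66 F [-0.03 -0.83 -1.8 ] M [ 0.    0.05 -0.01] p [0.4283 0.0682 0.253 ] gap 0.0216
[428.84128429 180.48535979]
[310.90682709 194.99873975]
```

View pics/w_pre.png

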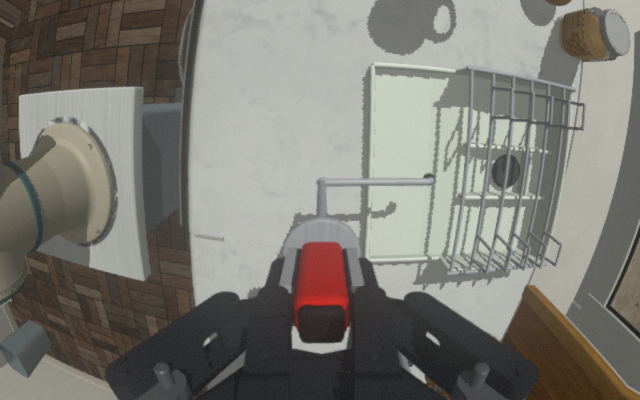

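The rod is gripped and its ball shows at (430,178), where I predicted (429,180). The cap is at (507,171). Next I'll refine the cap position, reach in and press.

```bash
cat >> h.py <<'E'
def avg(n=8):
    F=[];M=[]
    for _ in range(n): robot.wait(.012); o=robot.observe(); F.append(o["force"]);M.append(o["wrist_torque"])
    return np.mean(F,0),np.mean(M,0),np.std(F,0)[2]
def at(x,y,z): return D0+x*DX+y*DYv+[0,0,z]+G   # rod origin pose in drainer frame -> TCP
E
python3 - <<'E'
from h import *
import pickle; o=pickle.load(open("obs3.pkl","rb"))
im=cv2.imread("pics/w_pre.png"); g=im.max(2)<85; m=np.zeros_like(g); m[148:194,485:528]=g[148:194,485:528]
m=cv2.morphologyEx(m.astype(np.uint8),cv2.MORPH_CLOSE,np.ones((7,7)))
n,l,s,c=cv2.connectedComponentsWithStats(m); k=1+np.argmax(s[1:,4]); print(s[k],c[k])
for z in(.014,.02):
    p=onz("wrist",c[k],z,o)-D0; print("cap",p@DX,p@DYv)
b=onz("wrist",(430,178.5),.072,o)-D0; print("ball",b@DX,b@DYv)
E
```

```text
[492 155  28  32 696] [505.33908046 170.62356322]
cap 0.089881964782421 0.0029938379551543697
cap 0.08576084242305412 0.004192591027581547
ball -0.0508075684650965 0.002315344682618157
```

```bash
python3 - <<'E'
from h import *
Y=.001; X=.091-.12
robot.movel(at(-.172,Y,.204),.1); st("low")
robot.movel(at(X,Y,.204),.12); robot.wait(.2); F0,M0,s=avg(16); print("base",F0.round(2),M0.round(3),s)
np.save("base.npy",np.r_[F0,M0])
hit=robot.movel(at(X,Y,.180),.01,until_force=3.0); z=st(hit)["ee_pos"][2]-G[2]
for i in range(3):
    F,M,s=avg(); print((F-F0).round(2),(M-M0).round(3),round(s,2))
snap("wrist","w_press"); snap("top","t_press")
E
```

```text
low 10.27 F [-0.23  0.9  -1.15] M [ 0.02  0.02 -0.07] p [0.4282 0.0695 0.2172] gap 0.0216
base [-0.08 -0.11 -1.91] [-0.004  0.018 -0.006] 0.3808398577437331
True 13.42 F [-0.75 -0.05  2.42] M [ 0.03 -0.2   0.02] p [0.5701 0.0871 0.2016] gap 0.0216
[-0.93 -0.21  5.  ] [-0.025 -0.303 -0.037] 0.26
[-0.41 -0.03  5.29] [-0.04  -0.342 -0.025] 0.41
[-0.59  0.02  5.62] [-0.026 -0.388 -0.017] 0.56
```

```bash
cat > drag.py <<'E'
from h import *
import sys
def drag(x,z,xend,Y=.001,step=.003,tgt=6.0,sl=0.,tmax=15):
    F0=np.load("base.npy")[:3]; t0=robot.observe()["t"]; i=0
    while x>xend:
        x-=step; z+=sl
        robot.movel(at(x,Y,z),.04)
        F,M,s=avg(4); f=F[2]-F0[2]
        c=np.clip((f-tgt)*.00022,-.0006,.0009); z+=c; sl=np.clip(.7*sl+.45*c,-.001,.001)
        i+=1
        if i%3==0 or f>8.5 or f<3.5: print(round(robot.observe()["t"],2),"x",round(x+.12,4),"tip",round((z-.175)*1e3,1),"f",round(f,2),"fx",np.round((F-F0)@DX,2),"fy",np.round((F-F0)@DYv,2),"sl",round(sl*1e3,2))
        if f>8.5: robot.movel(at(x,Y,z),.04)
        if f<1 or robot.observe()["t"]-t0>tmax: print("stop");break
    np.save("state.npy",[x,z,sl]); return x,z,sl
E
python3 - <<'E'
from drag import *
o=robot.observe(); z=o["ee_pos"][2]-G[2]
drag(.091-.12,z,.061-.12)
im,o=snap("wrist","w_d1"); cv2.imwrite("pics/c4.png",np.hstack([cv2.resize(cv2.imread(f"pics/{n}.png")[130:280,250:390],None,fx=2.8,fy=2.8) for n in("w_press","w_d1")]))
E
```

```text
14.57 x 0.082 tip 12.7 f 6.28 fx 1.29 fy 0.34 sl -0.04
15.42 x 0.073 tip 13.1 f 6.13 fx 1.63 fy 0.02 sl 0.07
16.27 x 0.064 tip 13.9 f 6.6 fx 1.94 fy 0.08 sl 0.18
```

View pics/w_d1.png

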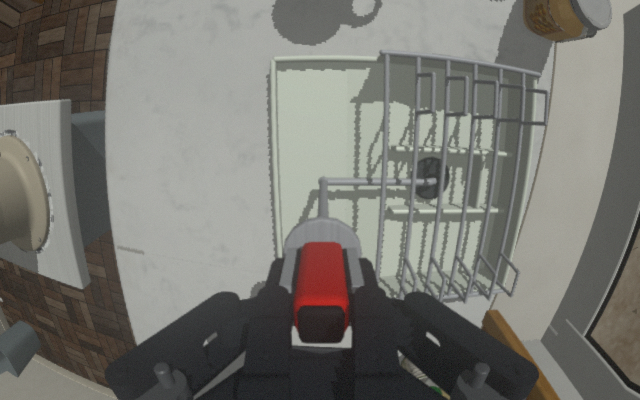

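The cap at (430,178) sits under the ball between the ribs and is following the rod. I'll carry on dragging.

```bash
python3 - <<'E'
from drag import *
x,z,sl=np.load("state.npy")
drag(x,z,-.063-.12,sl=sl,tmax=20)
im,o=snap("wrist","w_d2")
E
```

```text
17.45 x 0.052 tip 14.8 f 5.8 fx 1.8 fy -0.37 sl 0.07
18.3 x 0.043 tip 15.6 f 6.64 fx 1.6 fy 0.08 sl 0.17
19.15 x 0.034 tip 16.9 f 6.64 fx 2.01 fy -0.58 sl 0.27
20.0 x 0.025 tip 18.3 f 6.82 fx 2.8 fy -0.18 sl 0.28
20.85 x 0.016 tip 19.5 f 6.6 fx 2.31 fy 0.61 sl 0.23
21.7 x 0.007 tip 20.6 f 5.29 fx -1.01 fy -0.11 sl 0.13
22.55 x -0.002 tip 18.8 f 3.83 fx 0.13 fy 0.3 sl -0.44
23.4 x -0.011 tip 17.4 f 6.31 fx -0.46 fy 0.2 sl -0.18
24.25 x -0.02 tip 16.9 f 5.52 fx 0.54 fy 0.05 sl -0.13
25.1 x -0.029 tip 16.0 f 6.01 fx 0.64 fy -0.3 sl -0.13
25.95 x -0.038 tip 15.7 f 5.69 fx -0.08 fy -0.3 sl -0.06
26.8 x -0.047 tip 15.3 f 5.79 fx 0.34 fy -0.1 sl -0.08
27.65 x -0.056 tip 14.8 f 5.91 fx 0.77 fy 0.18 sl -0.09
28.5 x -0.065 tip 14.6 f 6.53 fx 1.09 fy 0.13 sl -0.01
```

View pics/w_d2.png

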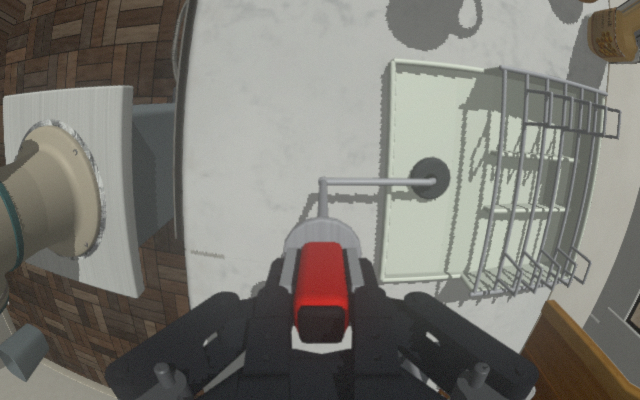

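The cap at (431,178) is fully out on the apron, clear of the front wire. Next I'll lift off and hang the rod back up.

```bash
python3 - <<'E'
from h import *
x,z,_=np.load("state.npy"); Y=.001
robot.movel(at(x,Y,.24),.1); robot.wait(.2); st("up")
im,o=snap("wrist","w_up"); a=cv2.imread("pics/w_pre.png")
F,M,s=avg(); print(F,M)
# compare foot/elbow pixels: bright shank edge by matching patches from w_pre
for r in((300,165,345,210),(415,168,445,192)):
    t=a[r[1]:r[3],r[0]:r[2]]; w=im[r[1]-12:r[3]+12,r[0]-12:r[2]+12]
    q=cv2.matchTemplate(w,t,cv2.TM_CCOEFF_NORMED); _,v,_,l=cv2.minMaxLoc(q); print(v,np.array(l)-12)
cv2.imwrite("pics/c5.png",np.hstack([cv2.resize(i[150:270,280:450],None,fx=2.3,fy=2.3) for i in(a,im)]))
E
```

```text
up 29.41 F [-1.12 -0.06 -1.64] M [-0.02  0.01  0.03] p [0.415  0.0679 0.2522] gap 0.0214
[-0.27010108  0.31693431 -1.97340212] [0.00987176 0.03888658 0.00348157]
0.981955349445343 [0 0]
0.41700971126556396 [-3 -8]
```

View pics/c5.png

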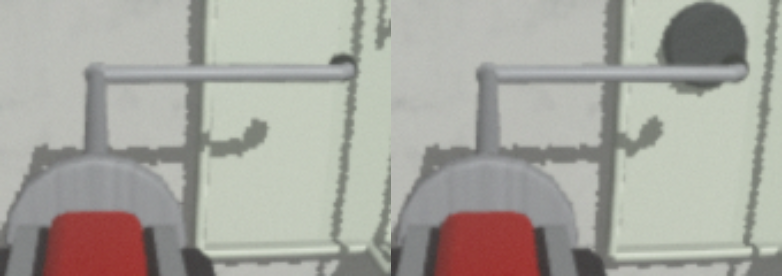

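The rod sits in the grip exactly as it did before: the foot and elbow are at the same pixels in both views. Now I'll hang it back.

```bash
python3 - <<'E'
from h import *
g=down(np.pi/2+RY); H=np.array([0,0,.02])
robot.movel(P0+G+H-.145*SX,.18,g); robot.wait(.2); st("out")
print("hit",robot.movel(P0+G+H,.08,until_force=8)); robot.wait(.2); st("in")
robot.movel(P0+G+[0,0,.005],.05); st("near")
print("hit",robot.movel(P0+G-[0,0,.003],.012,until_force=4)); st("seated")
robot.open_gripper(); st("open")
robot.movel(P0+[0,0,.13],.12); robot.movel(P0+[-.05,-.03,.26],.2); robot.wait(.2); st("clear")
a,_=snap("wrist","w_f"); b,_=snap("side","s_f"); snap("top","t_f")
cv2.imwrite("pics/c6.png",np.hstack([cv2.resize(a[0:300,190:520],None,fx=1.3,fy=1.3),cv2.resize(b[140:300,250:420],(370,390))]))
E
```

```text
out 31.59 F [-0.24 -0.4  -2.09] M [-0.05 -0.04 -0.02] p [ 0.4109 -0.2405  0.2331] gap 0.0209
hit False
in 33.75 F [-0.42 -0.03 -2.1 ] M [-0.03  0.06 -0.04] p [ 0.5554 -0.2316  0.2331] gap 0.021
near 34.2 F [-0.06 -0.45 -0.98] M [-0.02  0.    0.01] p [ 0.5553 -0.2314  0.2174] gap 0.0215
hit True
seated 34.67 F [-0.56  0.56  4.88] M [-0.1   0.08 -0.01] p [ 0.5556 -0.2315  0.2133] gap 0.0216
open 35.32 F [ 0.04 -0.42  0.5 ] M [0.01 0.02 0.03] p [ 0.5552 -0.2313  0.2117] gap 0.0856
clear 37.51 F [-0.53  0.65 -0.16] M [ 0.01 -0.    0.02] p [ 0.5057 -0.2613  0.4586] gap 0.0855
```

View pics/c6.png

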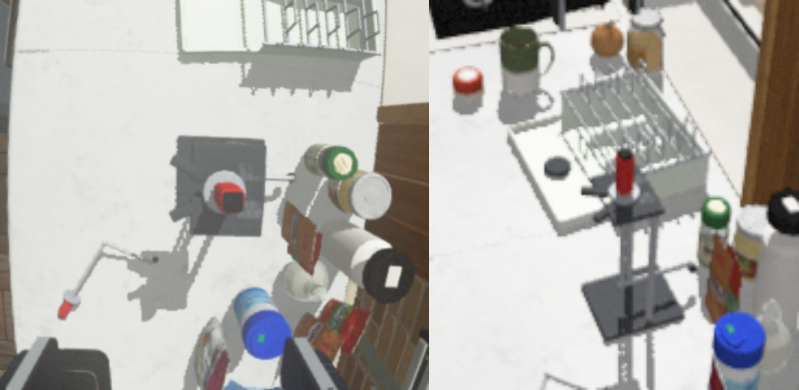

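The rod hangs in its stand and the cap lies on the open apron. Nothing else has moved, so I'll hand the job in.

```bash
python3 -c "
from h import *
print(robot.close_job())"
```

```text
the job is handed in; nothing more can be done
None
```

The job is handed in: the burner cap was dragged fully out onto the drip tray's open front at about 6 N (highest reading 6.8 N), and the rod hangs back in its stand, after about 38 s of the 72 s allowed.

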